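# Spin test of a filament rewinder

## Robot

A 6-joint arm with a two-finger parallel gripper is mounted at the origin on the work surface. World frame = base frame: x ahead of the robot, y to its left, z up, the work surface at z = 0. Lengths are in m, angles in degrees, forces in N, time in s.
With the tool pointing down it reaches from about 0.375 to 0.9 m from the base axis. Payload 3.1 kg.
Tool frame: the origin (TCP) lies between the finger pads, 19 mm behind the fingertips; this is the grasp point; z points along the fingers, y is the line along which they close (so a half turn about z gives the same grasp; the last joint's range is limited). The gripper opens to 87 mm and grips with 3 to 60 N. Pads are 19 mm wide; open, the fingers measure 117 mm over their backs; the gripper's body (75 mm by 190 mm) begins 51 mm behind the grasp point.
Start: joints at [-79.097, 30.224, 82.088, -0, 67.689, -10.227], TCP at [0.225, -0.583, 0.241] pointing down, gripper open.
Joint ranges: [-176.69, 176.69], [-43.24, 126.21], [12.49, 139.97], [-82, 262], [0, 151.66], [-163.58, 163.58]. Speed limits (degrees/s): [159.86, 159.86, 180, 180, 180, 180].

## Interface

Orientations are given as a 3x3 rotation matrix whose columns are the frame's x, y, z axes.
In Python, from rig import telemetry, capture, camera_info, job gives the robot as it stands. The module is installed in compiled form; this text tells all that it offers.
- The arm moves only by the tool carry_out, never from a script. Its argument "deltas" is a list that holds one entry, the list of rows, each a list of 7 numbers: the shift along the tool's x, y, z scaled (see below), then the turn, a rotation vector about the tool's x, y, z scaled (see below), then the closure, from -1 (fully open) to 1 (shut). In form: [[[dx, dy, dz, ax, ay, az, claw], ...]]. A call has exactly 10 rows; each row is the pose to reach, as a shift and turn from the pose commanded when the call began, along the tool's axes at that moment, turning the shorter way round; what a row does not reach only later rows make up. The controller multiplies each number of a shift by 15 cm and each number of a turn by 360 degrees. A row lasts 1/12 s, in which the tool goes at most 41.7 mm and 7.16 degrees, less where a joint would pass 70% of its speed; a pose out of reach is approached as far as the arm can. A call with a number of a shift or a turn outside -1 to 1 is refused whole. A call with a gripper value outside its range is refused whole. The fingers move at their own pace and stop on an object; the grip force is fixed at half the most. Time passes only in rows, so rows that repeat a pose let the fingers close, or fill a call up. It gives the time, the measured TCP pose, the force, the opening and the grip force at its end, in the units of the state.
- telemetry.read_state(): the state, without advancing time (a new reading comes with each control period).
- capture(name): name is "scene" or "top" or "wrist"; returns the picture (480x640x3 uint8, red, green, blue); there is no depth.
- camera_info(name): a dict with "mtx" (3x3 intrinsics, pixels), "cam_to_world" (4x4, takes a point from camera to world coordinates); the wrist camera has in their place "T_tool_cam" (4x4, takes a point from camera to tool coordinates, whose origin is the TCP and whose axes are the flange's). Camera axes: x right, y down, z forward; pixel columns grow to the right and rows downward; lengths in m; the calibration is good to about 2 mm. A picture is of the moment at which its call begins: read the wrist's pose just before it. camera_info takes no time and is no camera call.
- job.hand_in(): hands the job in; it is judged then, once.
The state is a dict: "time_s": time; "joint_positions": joint angles; "qvel": joint speeds; "tau": joint torques, N m; "position": TCP position; "tcp_rot": TCP orientation; "force": force on the tool from outside, world axes, zero at the start; "moment": the same for the moment, N m; "opening": opening from 0.0 (shut) to 1.0 (fully open); "grasp_force": force on a finger pad.
Only numpy, scipy, OpenCV 4.12 (cv2) and the standard library are available. Lean on these libraries where they do the work, as an engineer would, in place of code of your own. Each camera call takes 0.05 s, during which the arm holds its last target. There are 200 camera calls.

## Task

Spin-test the filament rewinder: by its yellow knob get the red spool turning anticlockwise (seen from above) at a brisk pace, about one turn in three seconds and never faster than one turn in two seconds, then let go and, while it coasts freely, keep the gripper right above the travelling knob for a good 5 seconds without touching anything: less than 25 mm off sideways, fingertips 15 to 65 mm above the knob's top, the spool still making at least one turn in ten seconds. Then catch the knob between the fingers while it is still turning, bring the spool to rest, and let go so that it stays at rest; leave everything else on the table where it is.

Things in the scene. Friction and masses are not known exactly. Their poses are not given: they have to be found in the camera images.
- rewinder: Fixed plywood base of the rewinder, 220 x 220 mm, 28 mm high; origin at the centre of its underside, on the table. On it a spool of red filament lies flat and turns freely about the vertical through this origin: white flanges of radius 100 mm, upper one's top at 113 mm above the table; on that a dark crank bar 28 mm wide, top at 121 mm, from the axis out to the yellow knob.
- spool (a joint): Spool's angle about its vertical axis, rad, growing anticlockwise from above, no stops, counts on past a turn. Knob's bearing from the axis, from world x = rewinder's yaw + this angle. Nominal 2.0 kg, inertia 0.008 kg m2 (-20 to +40 %); bearing drag 0.001 N m plus 0.0003 N m per rad/s: coasts for about twelve seconds from 2 rad/s. No spring.
- knob_top (a point): Centre of the top face of the yellow knob, an upright cylinder 30 mm in diameter and 45 mm tall on the crank bar, free to spin about its own pin, 80 mm from the spool's axis; this point is 166 mm above the table. It moves with the spool.
- axis_top (a point): Point on the spool's axis at the height of the knob's top (166 mm above the table); it stays fixed. Below it a brass nut, radius 18 mm, top at 126 mm.
- nippers: Flush nippers with turquoise handles, 150 mm long, 12 mm high, lying on the table; bystander, origin under the middle.
- spare_spool: Spare spool, blue filament with black flanges, radius 80 mm, 55 mm high, lying flat; bystander, origin at the centre of its underside.
- glue: Slim upright bottle of bed adhesive, radius 16 mm, 100 mm high, red cap; bystander, origin at the centre of its underside.
- nozzle_jar: Jar of nozzles, radius 30 mm, 55 mm high; bystander, origin at the centre of its underside.
- scraper: Print scraper (spatula) lying flat; bystander, origin under its middle.
- printed_pot: Orange printed pot with two loop handles, rim radius 38 mm, 70 mm high; bystander, origin at the centre of its underside.
- caliper_case: Black caliper case 60 x 160 x 25 mm; bystander, origin at the centre of its underside.

How it is judged:
By the outcome, as a careful person would: the job done as asked, in the order asked, and still so for the second after the job is handed in, with the robot touching nothing.
It also fails if it takes over 51 s, if anything falls off the work surface, if the arm or the gripper's body presses on something with over 40 N, if the wrist force passes 120 N, or if a joint passes its speed limit or range.

## Working session

There is one attempt and no reset: what is moved stays moved. The work goes in short steps, Python scripts to look and compute and a tool call to move; the robot and the scene stay as the last step left them, time stands still between calls to the robot, and variables do not carry over. Pictures are saved under pics/ and viewed, at most 10 in all, crops included, and the job is handed in when it is done.

Besides the shell and the picture viewer there is one more tool, called after "Request:" in YAML: its name, and indented under it one key for each argument. carry_out: Moves the arm, as the interface text tells. Its arguments: {"type":"object","properties":{"deltas":{"type":"array","items":{"type":"array","items":{"type":"array","items":{"type":"number"}}}}},"required":["deltas"]}

```bash
mkdir -p pics; cat > h.py <<'E'
import numpy as np,cv2
from rig import telemetry,capture,camera_info,job
def ray(name,u,v,z):
    c=camera_info(name);K=np.array(c['mtx']);T=np.array(c['cam_to_world'])
    d=T[:3,:3]@np.linalg.inv(K)@np.array([u,v,1.]);o=T[:3,3]
    return o+d*(z-o[2])/d[2]
E
python3 - <<'E'
from h import *
s=telemetry.read_state();print(s['time_s'],s['position'],np.round(s['tcp_rot'],3).tolist(),s['opening'])
for n in('top','scene'):
    im=capture(n);cv2.imwrite(f'pics/{n}0.png',im[:,:,::-1]);c=camera_info(n);print(n,np.round(c['mtx'],1).tolist(),np.round(c['cam_to_world'],3).tolist())
print(np.round(camera_info('wrist')['T_tool_cam'],3).tolist())
E
```

```text
0.0 [ 0.22519201 -0.58227486  0.24024899] [[0.933, 0.36, -0.0], [0.36, -0.933, 0.002], [0.0, -0.002, -1.0]] 0.9991565262935767
top [[617.6, 0.0, 323.5], [0.0, 617.6, 238.2], [0.0, 0.0, 1.0]] [[-0.028, -0.998, 0.054, 0.486], [-0.999, 0.027, -0.018, -0.004], [0.016, -0.054, -0.998, 1.731], [0.0, 0.0, 0.0, 1.0]]
scene [[470.1, 0.0, 325.7], [0.0, 470.1, 240.3], [0.0, 0.0, 1.0]] [[0.255, 0.752, -0.608, 1.199], [0.967, -0.202, 0.156, -0.193], [-0.005, -0.627, -0.779, 0.939], [0.0, 0.0, 0.0, 1.0]]
[[-0.001, -0.97, -0.245, 0.067], [1.0, -0.001, -0.0, 0.001], [0.0, -0.245, 0.97, -0.143], [0.0, 0.0, 0.0, 1.0]]
```

View pics/top0.png

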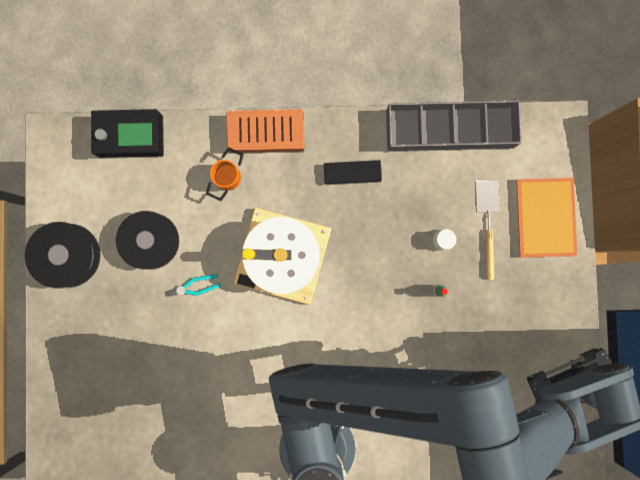

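View pics/scene0.png

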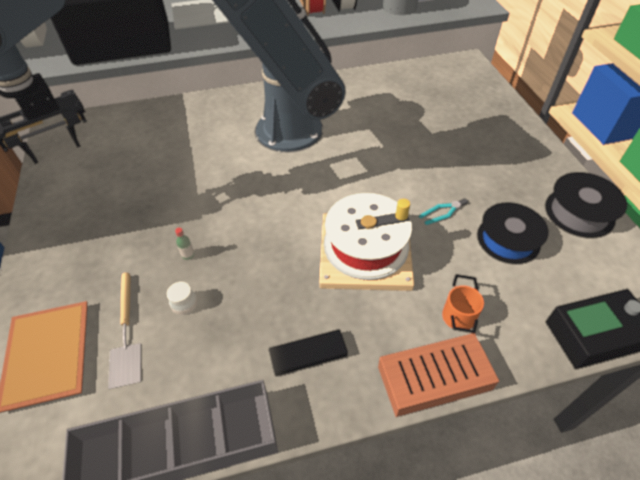

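The top view shows the spool disc centred near (281,255) and the yellow knob at (249,254), on the +y side. The scene view confirms it, with the knob at (403,210). Next I refine both by code.

```bash
python3 - <<'E'
from h import *
im=cv2.imread('pics/top0.png');c=im[190:320,210:350]
hsv=cv2.cvtColor(c,cv2.COLOR_BGR2HSV)
w=((hsv[...,1]<40)&(hsv[...,2]>190)).astype('uint8')
pts=cv2.convexHull(cv2.findNonZero(cv2.morphologyEx(w,cv2.MORPH_OPEN,np.ones((5,5)))))
e=cv2.fitEllipse(pts);print(e);u,v=e[0][0]+210,e[0][1]+190
print('axis',u,v,ray('top',u,v,.113))
def blob(name,im,box,z):
    x0,y0,x1,y1=box;h=cv2.cvtColor(im[y0:y1,x0:x1],cv2.COLOR_BGR2HSV)
    m=cv2.inRange(h,(22,180,150),(34,255,255));n,l,s,cc=cv2.connectedComponentsWithStats(m)
    for k in range(1,n):
        if s[k,4]>15:
            u,v=cc[k]+[x0,y0];print(name,s[k],u,v,ray(name,u,v,z))
blob('top',im,(238,240,300,270),.166)
sc=cv2.imread('pics/scene0.png');blob('scene',sc,(350,190,420,235),.15)
cv2.imwrite('pics/crops.png',np.hstack([cv2.resize(im[200:310,220:340],(400,367),interpolation=2),cv2.resize(sc[185:295,315:425],(367,367),interpolation=2)]))
E
```

```text
((71.05789184570312, 64.93523406982422), (76.23065948486328, 77.13269805908203), 126.25041961669922)
axis 281.0578918457031 254.93523406982422 [0.53180007 0.07895172 0.113     ]
top [  5   9  12  10 102] 248.34313725490196 253.64705882352942 [0.53579666 0.15881012 0.166     ]
```

View pics/crops.png

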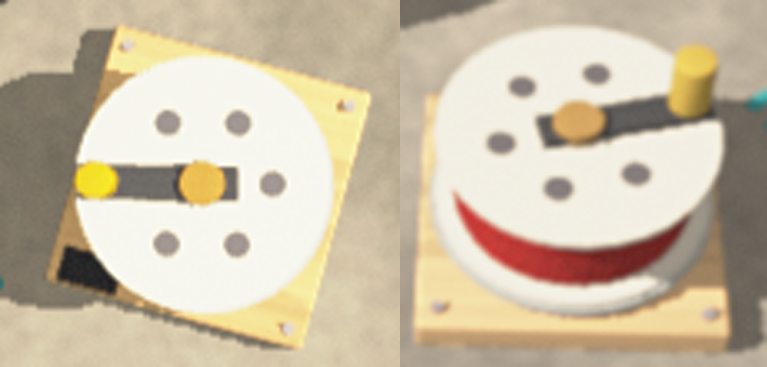

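```bash
cat > plan.py <<'E'
import json,os
from h import *
A=np.array([.5318,.0790])           # spool axis
def load(): return json.load(open('cmd.json')) if os.path.exists('cmd.json') else dict(p=[.225,-.583,.241],yaw=21.13)
def rows(P,claw,yaw=None):
    """P: 10 world positions; prints rows, stores commanded end pose"""
    s=load();a=np.radians(s['yaw']);c,n=np.cos(a),np.sin(a)
    R=np.array([[c,n,0],[n,-c,0],[0,0,-1]]);claw=np.broadcast_to(claw,10)
    yaw=np.broadcast_to(s['yaw'] if yaw is None else yaw,10)
    D=np.round((np.array(P)-s['p'])@R/.15,3)
    assert abs(D).max()<=1,abs(D).max()
    az=np.round((s['yaw']-yaw)/360,4)
    out=[[*map(float,d),0,0,float(z),float(k)] for d,z,k in zip(D,az,claw)]
    print(json.dumps([out]).replace('.0,',',').replace('.0]',']'))
    json.dump(dict(p=(np.array(s['p'])+R@D[-1]*.15).tolist(),yaw=float(s['yaw']-az[-1]*360)),open('cmd.json','w'))
def circ(th,z,r=.08,A=A): 
    th=np.asarray(th,float);return np.c_[A[0]+r*np.cos(th),A[1]+r*np.sin(th),np.broadcast_to(z,th.shape)]
def line(q,n=10,m=10):
    p=np.array(load()['p']);f=np.minimum(np.arange(1,m+1)/n,1)[:,None];return p+(np.array(q)-p)*f
E
python3 - <<'E'
from plan import *
p=np.array([.225,-.583,.241]);q=np.array([.5355,.159,.235])
full=lambda k:p+(q-p)*min(k/24,1)
# the cap of 1 = 15 cm applies per number, so long legs need steps of <=15cm a call
d=np.linalg.norm(q-p);print(d)
E
```

```text
0.8043694735629889
```

```bash
python3 - <<'E'
from plan import *
p=np.array([.225,-.583,.241]);q=np.array([.5355,.159,.235])
for k in range(4): rows(line(p+(q-p)*(k+1)/4),-1)
print(load())
E
```

```text
[[[0.093, -0.097, 0.001, 0, 0, 0, -1], [0.186, -0.193, 0.002, 0, 0, 0, -1], [0.279, -0.29, 0.003, 0, 0, 0, -1], [0.371, -0.387, 0.004, 0, 0, 0, -1], [0.464, -0.483, 0.005, 0, 0, 0, -1], [0.557, -0.58, 0.006, 0, 0, 0, -1], [0.65, -0.677, 0.007, 0, 0, 0, -1], [0.743, -0.774, 0.008, 0, 0, 0, -1], [0.836, -0.87, 0.009, 0, 0, 0, -1], [0.929, -0.967, 0.01, 0, 0, 0, -1]]]
[[[0.093, -0.097, 0.001, 0, 0, 0, -1], [0.186, -0.193, 0.002, 0, 0, 0, -1], [0.278, -0.29, 0.003, 0, 0, 0, -1], [0.371, -0.387, 0.004, 0, 0, 0, -1], [0.464, -0.483, 0.005, 0, 0, 0, -1], [0.557, -0.58, 0.006, 0, 0, 0, -1], [0.65, -0.677, 0.007, 0, 0, 0, -1], [0.742, -0.774, 0.008, 0, 0, 0, -1], [0.835, -0.87, 0.009, 0, 0, 0, -1], [0.928, -0.967, 0.01, 0, 0, 0, -1]]]
[[[0.093, -0.097, 0.001, 0, 0, 0, -1], [0.186, -0.193, 0.002, 0, 0, 0, -1], [0.279, -0.29, 0.003, 0, 0, 0, -1], [0.371, -0.387, 0.004, 0, 0, 0, -1], [0.464, -0.483, 0.005, 0, 0, 0, -1], [0.557, -0.58, 0.006, 0, 0, 0, -1], [0.65, -0.677, 0.007, 0, 0, 0, -1], [0.743, -0.774, 0.008, 0, 0, 0, -1], [0.836, -0.87, 0.009, 0, 0, 0, -1], [0.929, -0.967, 0.01, 0, 0, 0, -1]]]
[[[0.093, -0.097, 0.001, 0, 0, 0, -1], [0.186, -0.193, 0.002, 0, 0, 0, -1], [0.278, -0.29, 0.003, 0, 0, 0, -1], [0.371, -0.387, 0.004, 0, 0, 0, -1], [0.464, -0.483, 0.005, 0, 0, 0, -1], [0.557, -0.58, 0.006, 0, 0, 0, -1], [0.65, -0.677, 0.007, 0, 0, 0, -1], [0.742, -0.773, 0.008, 0, 0, 0, -1], [0.835, -0.87, 0.009, 0, 0, 0, -1], [0.928, -0.967, 0.01, 0, 0, 0, -1]]]
{'p': [0.5354897898090674, 0.15901653648980169, 0.235], 'yaw': 21.13}
```

Request:
carry_out:
  deltas:
    - [[0.093,-0.097,0.001,0,0,0,-1],[0.186,-0.193,0.002,0,0,0,-1],[0.279,-0.29,0.003,0,0,0,-1],[0.371,-0.387,0.004,0,0,0,-1],[0.464,-0.483,0.005,0,0,0,-1],[0.557,-0.58,0.006,0,0,0,-1],[0.65,-0.677,0.007,0,0,0,-1],[0.743,-0.774,0.008,0,0,0,-1],[0.836,-0.87,0.009,0,0,0,-1],[0.929,-0.967,0.01,0,0,0,-1]]

```text
time_s: 0.93
position: [0.3032, -0.3962, 0.2394]
tcp_rot: [[0.933, 0.36, -0.0], [0.36, -0.933, 0.001], [-0.0, -0.001, -1.0]]
force: [0.1, -0.8, -0.6]
opening: 0.998
grasp_force: 0.0
```

Request:
carry_out:
  deltas:
    - [[0.093,-0.097,0.001,0,0,0,-1],[0.186,-0.193,0.002,0,0,0,-1],[0.278,-0.29,0.003,0,0,0,-1],[0.371,-0.387,0.004,0,0,0,-1],[0.464,-0.483,0.005,0,0,0,-1],[0.557,-0.58,0.006,0,0,0,-1],[0.65,-0.677,0.007,0,0,0,-1],[0.742,-0.774,0.008,0,0,0,-1],[0.835,-0.87,0.009,0,0,0,-1],[0.928,-0.967,0.01,0,0,0,-1]]

```text
time_s: 1.77
position: [0.3806, -0.2108, 0.238]
tcp_rot: [[0.933, 0.36, -0.0], [0.36, -0.933, 0.0], [-0.0, -0.001, -1.0]]
force: [-0.3, -0.3, -0.7]
opening: 0.999
grasp_force: 0.0
```

Request:
carry_out:
  deltas:
    - [[0.093,-0.097,0.001,0,0,0,-1],[0.186,-0.193,0.002,0,0,0,-1],[0.279,-0.29,0.003,0,0,0,-1],[0.371,-0.387,0.004,0,0,0,-1],[0.464,-0.483,0.005,0,0,0,-1],[0.557,-0.58,0.006,0,0,0,-1],[0.65,-0.677,0.007,0,0,0,-1],[0.743,-0.774,0.008,0,0,0,-1],[0.836,-0.87,0.009,0,0,0,-1],[0.929,-0.967,0.01,0,0,0,-1]]

```text
time_s: 2.6
position: [0.4583, -0.0253, 0.2365]
tcp_rot: [[0.933, 0.361, -0.001], [0.361, -0.933, 0.0], [-0.001, -0.0, -1.0]]
force: [-0.8, -0.5, -0.3]
opening: 1.001
grasp_force: 0.0
```

Request:
carry_out:
  deltas:
    - [[0.093,-0.097,0.001,0,0,0,-1],[0.186,-0.193,0.002,0,0,0,-1],[0.278,-0.29,0.003,0,0,0,-1],[0.371,-0.387,0.004,0,0,0,-1],[0.464,-0.483,0.005,0,0,0,-1],[0.557,-0.58,0.006,0,0,0,-1],[0.65,-0.677,0.007,0,0,0,-1],[0.742,-0.773,0.008,0,0,0,-1],[0.835,-0.87,0.009,0,0,0,-1],[0.928,-0.967,0.01,0,0,0,-1]]

```text
time_s: 3.43
position: [0.5357, 0.16, 0.2348]
tcp_rot: [[0.933, 0.361, -0.001], [0.361, -0.933, -0.0], [-0.001, -0.0, -1.0]]
force: [0.6, -0.0, -0.7]
opening: 1.002
grasp_force: 0.0
```

```bash
cat >> plan.py <<'E'
def wrist(save=None,z=.166):
    s=telemetry.read_state();im=capture('wrist')[:,:,::-1].copy();c=camera_info('wrist')
    T=np.eye(4);T[:3,:3]=s['tcp_rot'];T[:3,3]=s['position'];T=T@np.array(c['T_tool_cam'])
    if save:cv2.imwrite(f'pics/{save}.png',im)
    m=cv2.inRange(cv2.cvtColor(im,cv2.COLOR_BGR2HSV),(23,180,100),(34,255,255))
    n,l,st,cc=cv2.connectedComponentsWithStats(m);k=1+np.argmax(st[1:,4])
    def w(u,v):
        d=T[:3,:3]@np.linalg.inv(np.array(c['mtx']))@[u,v,1];return T[:3,3]+d*(z-T[2,3])/d[2]
    return s,st[k],cc[k],w,im
E
python3 - <<'E'
from plan import *
s,st,cc,w,im=wrist('w1');print(s['time_s'],s['position'],st,cc,w(*cc))
E
```

```text
3.4333 [0.53570992 0.16002411 0.23478988] [288 243  22  32 246] [296.0203252  258.39430894] [0.53322549 0.17045696 0.166     ]
```

View pics/w1.png

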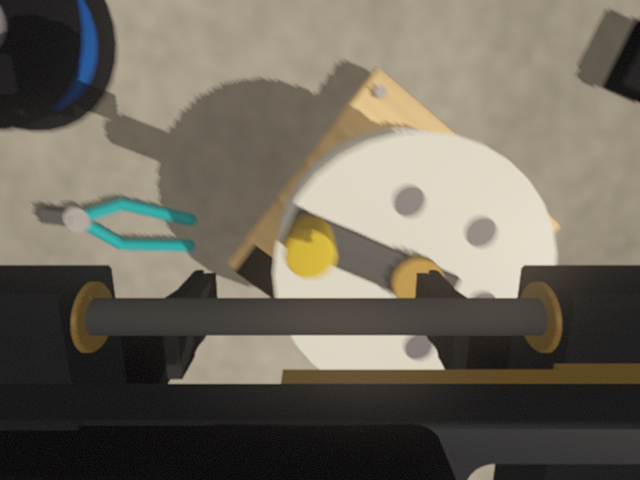

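The wrist view shows the knob near (312,245) and the nut near (417,277). The colour mask only caught the knob's lower-left crescent, so I check colours in an enlarged crop.

```bash
python3 - <<'E'
from plan import *
im=cv2.imread('pics/w1.png');h=cv2.cvtColor(im,cv2.COLOR_BGR2HSV)
for u,v in((315,240),(305,230),(330,250),(296,258),(310,270),(417,277),(390,240),(260,240)):print((u,v),h[v,u])
print(np.round(camera_info('wrist')['mtx'],1).tolist())
cv2.imwrite('pics/w1c.png',cv2.resize(im[190:310,270:460],None,fx=4,fy=4,interpolation=2))
E
```

```text
(315, 240) [ 24 177 208]
(305, 230) [ 22 164 131]
(330, 250) [ 24 172 221]
(296, 258) [ 24 182 205]
(310, 270) [ 24 181 210]
(417, 277) [ 17 104  86]
(390, 240) [ 20  30 222]
(260, 240) [ 18 109 147]
[[394.7, 0.0, 315.9], [0.0, 394.7, 237.2], [0.0, 0.0, 1.0]]
```

View pics/w1c.png

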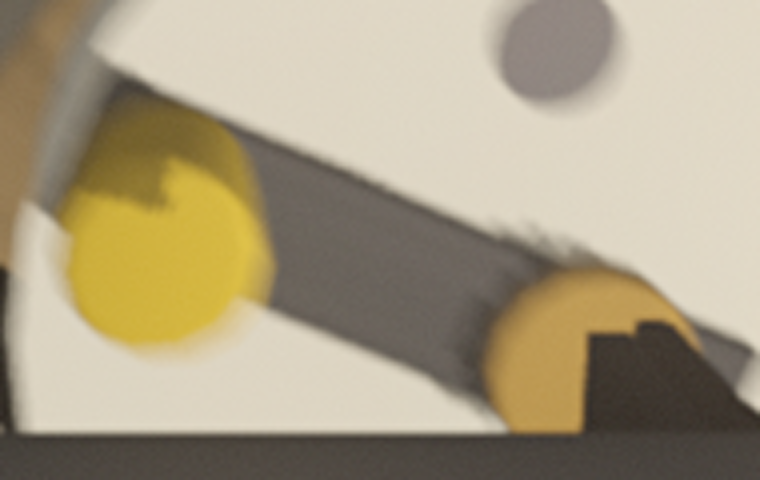

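```bash
python3 - <<'E'
from plan import *
s=telemetry.read_state();print(s['position'])
im=cv2.imread('pics/w1.png');c=camera_info('wrist')
T=np.eye(4);T[:3,:3]=s['tcp_rot'];T[:3,3]=s['position'];T=T@np.array(c['T_tool_cam']);K=np.array(c['mtx'])
def pr(p):
    q=K@(np.linalg.inv(T)@[*p,1])[:3];return q[:2]/q[2]
def w(u,v,z):
    d=T[:3,:3]@np.linalg.inv(K)@[u,v,1];return T[:3,3]+d*(z-T[2,3])/d[2]
print(pr([.5358,.1588,.166]),pr([.5318,.079,.126]))
print('knob',w(312,250,.166),'nut',w(270+590/4,190+365/4,.126))
m=cv2.inRange(cv2.cvtColor(im,cv2.COLOR_BGR2HSV),(20,135,70),(30,255,255))
m[:215]=0;m[285:]=0;m[:,:275]=0;m[:,350:]=0
x,y,W,H=cv2.boundingRect(m);print(x,y,W,H)
E
```

```text
[0.53752725 0.16306894 0.23502517]
[321.08447987 266.51819642] [427.1132407  293.55504082]
knob [0.54299956 0.16706987 0.166     ] nut [0.53753613 0.08885469 0.126     ]
285 217 52 59
```

```bash
cat >> plan.py <<'E'
def look(save=None,z=.166):
    """knob top from wrist picture: fit of known disc to bright-yellow mask bounding bottom/sides"""
    s=telemetry.read_state();im=capture('wrist')[:,:,::-1].copy();c=camera_info('wrist')
    if save:cv2.imwrite(f'pics/{save}.png',im)
    T=np.eye(4);T[:3,:3]=s['tcp_rot'];T[:3,3]=s['position'];T=T@np.array(c['T_tool_cam']);K=np.array(c['mtx'])
    def pr(p):
        q=(np.linalg.inv(T)@np.c_[p,np.ones(len(p))].T)[:3];q=K@q;return (q[:2]/q[2]).T
    m=cv2.inRange(cv2.cvtColor(im,cv2.COLOR_BGR2HSV),(19,135,60),(31,255,255))
    m=cv2.morphologyEx(m,cv2.MORPH_OPEN,np.ones((5,5)))
    # silhouette of the whole knob (45 mm cylinder): best overlap over the spool angle
    a=np.linspace(0,2*np.pi,24,endpoint=False);ring=np.c_[.015*np.cos(a),.015*np.sin(a)]
    best=(-1e9,0)
    for th in np.radians(np.arange(0,360,1)):
        k=A+.08*np.array([np.cos(th),np.sin(th)])
        p=np.vstack([np.c_[ring+k,np.full(24,zz)] for zz in(.121,.166)])
        h=cv2.convexHull(pr(p).astype(np.float32)).astype(np.int32)
        t=np.zeros_like(m);cv2.fillConvexPoly(t,h,255)
        f=int((m&t).sum()//255*2)-int(t.sum()//255)if 0 else cv2.countNonZero(m&t)-.5*cv2.countNonZero(t)
        if f>best[0]:best=(f,th)
    th=best[1]
    return s,th,best[0],im,w_(T,K)
def w_(T,K):
    def w(u,v,z):
        d=T[:3,:3]@np.linalg.inv(K)@[u,v,1];return T[:3,3]+d*(z-T[2,3])/d[2]
    return w
E
python3 - <<'E'
from plan import *
s,th,f,im,w=look('w2');print(s['time_s'],s['position'],np.round(np.degrees(s['qvel']) if np.max(np.abs(s['qvel']))<.5 else s['qvel'],2),np.degrees(th),f)
cv2.imwrite('pics/w2c.png',cv2.resize(im[190:310,270:460],None,fx=4,fy=4,interpolation=2))
E
```

```text
3.4833 [0.53752725 0.16306894 0.23502517] [-2.27 -1.33  2.11 -1.85 -0.94 -4.11] 87.0 949.0
```

View pics/w2c.png

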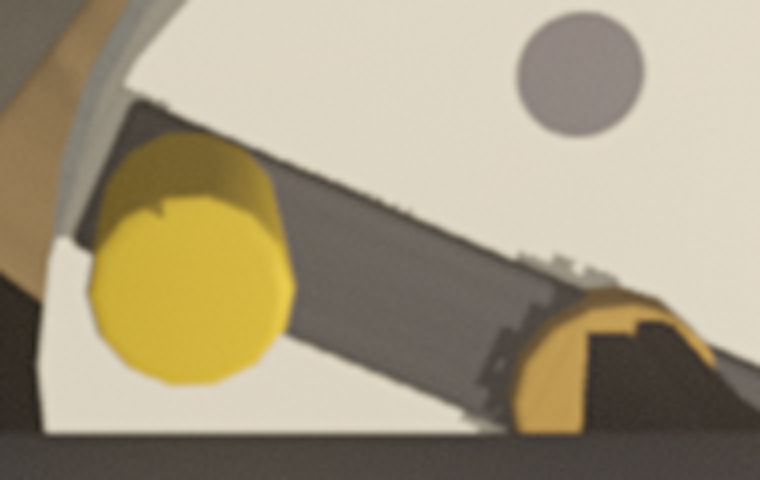

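```bash
python3 - <<'E'
from plan import *
s=telemetry.read_state();print(s['time_s'],s['position'],load()['p'])
c=camera_info('wrist');T=np.eye(4);T[:3,:3]=s['tcp_rot'];T[:3,3]=[.53752725,.16306894,.23502517];T=T@np.array(c['T_tool_cam'])
w=w_(T,np.array(c['mtx']))
k=w(317.5,262.5,.166);print(k,'nut',w(270+608/4,190+402/4,.126))
v=k[:2]-A;print(np.hypot(*v),np.degrees(np.arctan2(v[1],v[0])))
E
```

```text
3.5333 [0.5366244  0.16127972 0.23488993] [0.5354897898090674, 0.15901653648980169, 0.235]
[0.53719792 0.16140734 0.166     ] nut [0.5324887  0.08289246 0.126     ]
0.08258394522106424 86.25231076974367
```

```bash
sed -i 's/^A=.*/A=np.array([.5320,.0800])/' plan.py; python3 - <<'E'
from plan import *
q=circ([np.radians(86.4)],.152)[0]
rows(line(q,8),-1)
E
```

```text
[[[0.001, -0, 0.069, 0, 0, 0, -1], [0.003, -0, 0.138, 0, 0, 0, -1], [0.004, -0.001, 0.207, 0, 0, 0, -1], [0.006, -0.001, 0.277, 0, 0, 0, -1], [0.007, -0.001, 0.346, 0, 0, 0, -1], [0.009, -0.001, 0.415, 0, 0, 0, -1], [0.01, -0.001, 0.484, 0, 0, 0, -1], [0.012, -0.001, 0.553, 0, 0, 0, -1], [0.012, -0.001, 0.553, 0, 0, 0, -1], [0.012, -0.001, 0.553, 0, 0, 0, -1]]]
```

Request:
carry_out:
  deltas:
    - [[0.001,0,0.069,0,0,0,-1],[0.003,0,0.138,0,0,0,-1],[0.004,-0.001,0.207,0,0,0,-1],[0.006,-0.001,0.277,0,0,0,-1],[0.007,-0.001,0.346,0,0,0,-1],[0.009,-0.001,0.415,0,0,0,-1],[0.01,-0.001,0.484,0,0,0,-1],[0.012,-0.001,0.553,0,0,0,-1],[0.012,-0.001,0.553,0,0,0,-1],[0.012,-0.001,0.553,0,0,0,-1]]

```text
time_s: 4.37
position: [0.537, 0.1598, 0.1515]
tcp_rot: [[0.933, 0.36, -0.002], [0.36, -0.933, -0.0], [-0.002, -0.0, -1.0]]
force: [-1.0, -0.4, 0.9]
opening: 0.999
grasp_force: 0.0
```

Request:
carry_out:
  deltas:
    - [[0,0,0,0,0,0,1],[0,0,0,0,0,0,1],[0,0,0,0,0,0,1],[0,0,0,0,0,0,1],[0,0,0,0,0,0,1],[0,0,0,0,0,0,1],[0,0,0,0,0,0,1],[0,0,0,0,0,0,1],[0,0,0,0,0,0,1],[0,0,0,0,0,0,1]]

```text
time_s: 5.2
position: [0.5375, 0.1605, 0.1523]
tcp_rot: [[0.933, 0.36, 0.0], [0.36, -0.933, 0.001], [0.001, -0.001, -1.0]]
force: [0.2, 3.6, -5.0]
opening: 0.338
grasp_force: 30.0
```

```bash
python3 - <<'E'
from plan import *
t=np.arange(1,11)/12;th0=np.radians(86.4);w=2.1;T=10/12
rows(circ(th0+.5*w/T*t*t,.152),1)
th1=th0+.5*w*T
rows(circ(th1+w*t,.152),1)
print(th1+w*T)
E
```

```text
[[[-0.005, -0.002, 0, 0, 0, 0, 1], [-0.018, -0.008, 0, 0, 0, 0, 1], [-0.039, -0.016, 0, 0, 0, 0, 1], [-0.07, -0.027, 0, 0, 0, 0, 1], [-0.111, -0.037, 0, 0, 0, 0, 1], [-0.162, -0.046, 0, 0, 0, 0, 1], [-0.222, -0.049, 0, 0, 0, 0, 1], [-0.292, -0.045, 0, 0, 0, 0, 1], [-0.37, -0.029, 0, 0, 0, 0, 1], [-0.452, 0.002, 0, 0, 0, 0, 1]]]
[[[-0.081, 0.047, 0, 0, 0, 0, 1], [-0.152, 0.108, 0, 0, 0, 0, 1], [-0.211, 0.18, 0, 0, 0, 0, 1], [-0.257, 0.261, 0, 0, 0, 0, 1], [-0.288, 0.349, 0, 0, 0, 0, 1], [-0.303, 0.441, 0, 0, 0, 0, 1], [-0.302, 0.534, 0, 0, 0, 0, 1], [-0.285, 0.626, 0, 0, 0, 0, 1], [-0.252, 0.713, 0, 0, 0, 0, 1], [-0.205, 0.793, 0, 0, 0, 0, 1]]]
4.132964473723101
```

Request:
carry_out:
  deltas:
    - [[-0.005,-0.002,0,0,0,0,1],[-0.018,-0.008,0,0,0,0,1],[-0.039,-0.016,0,0,0,0,1],[-0.07,-0.027,0,0,0,0,1],[-0.111,-0.037,0,0,0,0,1],[-0.162,-0.046,0,0,0,0,1],[-0.222,-0.049,0,0,0,0,1],[-0.292,-0.045,0,0,0,0,1],[-0.37,-0.029,0,0,0,0,1],[-0.452,0.002,0,0,0,0,1]]

```text
time_s: 6.03
position: [0.4711, 0.1358, 0.1523]
tcp_rot: [[0.932, 0.361, -0.005], [0.361, -0.932, 0.001], [-0.004, -0.002, -1.0]]
force: [-1.8, 1.4, 2.2]
opening: 0.336
grasp_force: 30.0
```

Request:
carry_out:
  deltas:
    - [[-0.081,0.047,0,0,0,0,1],[-0.152,0.108,0,0,0,0,1],[-0.211,0.18,0,0,0,0,1],[-0.257,0.261,0,0,0,0,1],[-0.288,0.349,0,0,0,0,1],[-0.303,0.441,0,0,0,0,1],[-0.302,0.534,0,0,0,0,1],[-0.285,0.626,0,0,0,0,1],[-0.252,0.713,0,0,0,0,1],[-0.205,0.793,0,0,0,0,1]]

```text
time_s: 6.87
position: [0.4888, 0.0119, 0.1523]
tcp_rot: [[0.933, 0.36, -0.001], [0.36, -0.933, -0.0], [-0.001, 0.0, -1.0]]
force: [1.8, 2.9, -1.3]
opening: 0.338
grasp_force: 30.0
```

```bash
python3 - <<'E'
from plan import *
s=telemetry.read_state();p=np.array(s['position']);v=p[:2]-A
print(load()['p'],p,np.hypot(*v),np.arctan2(v[1],v[0])%6.2832,s['opening'],s['force'],np.array(s['tcp_rot']).round(3).tolist())
t=np.arange(1,11)/12;th=4.13296
rows(circ(th+2.1*t,.152),1)
E
```

```text
[0.48817857799318876, 0.013047287205875238, 0.15204999999999996] [0.48879662 0.01190871 0.15230145] 0.08064091205978349 4.147007743551744 0.3383525827277117 [ 1.82781226  2.91734492 -1.33625956] [[0.933, 0.36, -0.001], [0.36, -0.933, -0.0], [-0.001, 0.0, -1.0]]
[[[0.061, 0.071, 0, 0, 0, 0, 1], [0.133, 0.13, 0, 0, 0, 0, 1], [0.214, 0.175, 0, 0, 0, 0, 1], [0.302, 0.206, 0, 0, 0, 0, 1], [0.394, 0.221, 0, 0, 0, 0, 1], [0.488, 0.22, 0, 0, 0, 0, 1], [0.579, 0.202, 0, 0, 0, 0, 1], [0.666, 0.169, 0, 0, 0, 0, 1], [0.746, 0.121, 0, 0, 0, 0, 1], [0.817, 0.06, 0, 0, 0, 0, 1]]]
```

```bash
cat >> plan.py <<'E'
def coast(w0,t,I=.0085):
    b=.0003/I;a=.001/I;g=w0+a/b;t=np.asarray(t,float)
    return g*(1-np.exp(-b*t))/b-a/b*t, g*np.exp(-b*t)-a/b
E
python3 - <<'E'
from plan import *
t=np.arange(1,11)/12;th=4.13296+1.75
rows(circ(th+2.1*t,.152),1)
th+=1.75;d,w=coast(2.1,t)
rows(circ(th+d,[.152]*4+list(np.linspace(.152,.225,7)[1:])),-1)
print(th+d[-1],w[-1])
E
```

```text
[[[0.058, -0.073, 0, 0, 0, 0, 1], [0.104, -0.154, 0, 0, 0, 0, 1], [0.134, -0.242, 0, 0, 0, 0, 1], [0.148, -0.334, 0, 0, 0, 0, 1], [0.147, -0.427, 0, 0, 0, 0, 1], [0.129, -0.519, 0, 0, 0, 0, 1], [0.095, -0.606, 0, 0, 0, 0, 1], [0.047, -0.686, 0, 0, 0, 0, 1], [-0.014, -0.756, 0, 0, 0, 0, 1], [-0.087, -0.814, 0, 0, 0, 0, 1]]]
[[[-0.081, -0.045, 0, 0, 0, 0, -1], [-0.169, -0.075, 0, 0, 0, 0, -1], [-0.259, -0.089, 0, 0, 0, 0, -1], [-0.35, -0.088, 0, 0, 0, 0, -1], [-0.438, -0.071, -0.081, 0, 0, 0, -1], [-0.522, -0.04, -0.162, 0, 0, 0, -1], [-0.599, 0.004, -0.243, 0, 0, 0, -1], [-0.667, 0.059, -0.324, 0, 0, 0, -1], [-0.725, 0.125, -0.405, 0, 0, 0, -1], [-0.771, 0.198, -0.486, 0, 0, 0, -1]]]
9.31702305461981 1.9425232647389086
```

Request:
carry_out:
  deltas:
    - [[0.061,0.071,0,0,0,0,1],[0.133,0.13,0,0,0,0,1],[0.214,0.175,0,0,0,0,1],[0.302,0.206,0,0,0,0,1],[0.394,0.221,0,0,0,0,1],[0.488,0.22,0,0,0,0,1],[0.579,0.202,0,0,0,0,1],[0.666,0.169,0,0,0,0,1],[0.746,0.121,0,0,0,0,1],[0.817,0.06,0,0,0,0,1]]

```text
time_s: 7.7
position: [0.6036, 0.0505, 0.1523]
tcp_rot: [[0.933, 0.361, -0.008], [0.361, -0.933, 0.002], [-0.007, -0.005, -1.0]]
force: [-8.4, 2.7, 7.9]
opening: 0.337
grasp_force: 30.0
```

Request:
carry_out:
  deltas:
    - [[0.058,-0.073,0,0,0,0,1],[0.104,-0.154,0,0,0,0,1],[0.134,-0.242,0,0,0,0,1],[0.148,-0.334,0,0,0,0,1],[0.147,-0.427,0,0,0,0,1],[0.129,-0.519,0,0,0,0,1],[0.095,-0.606,0,0,0,0,1],[0.047,-0.686,0,0,0,0,1],[-0.014,-0.756,0,0,0,0,1],[-0.087,-0.814,0,0,0,0,1]]

```text
time_s: 8.53
position: [0.5498, 0.1584, 0.1523]
tcp_rot: [[0.933, 0.361, 0.001], [0.361, -0.933, -0.0], [0.001, 0.001, -1.0]]
force: [-0.4, -2.1, 0.5]
opening: 0.342
grasp_force: 30.0
```

Request:
carry_out:
  deltas:
    - [[-0.081,-0.045,0,0,0,0,-1],[-0.169,-0.075,0,0,0,0,-1],[-0.259,-0.089,0,0,0,0,-1],[-0.35,-0.088,0,0,0,0,-1],[-0.438,-0.071,-0.081,0,0,0,-1],[-0.522,-0.04,-0.162,0,0,0,-1],[-0.599,0.004,-0.243,0,0,0,-1],[-0.667,0.059,-0.324,0,0,0,-1],[-0.725,0.125,-0.405,0,0,0,-1],[-0.771,0.198,-0.486,0,0,0,-1]]

```text
time_s: 9.37
position: [0.4526, 0.0885, 0.2258]
tcp_rot: [[0.933, 0.361, 0.001], [0.361, -0.933, 0.0], [0.002, 0.0, -1.0]]
force: [0.3, -0.3, 0.5]
opening: 0.965
grasp_force: 0.0
```

```bash
cat >> plan.py <<'E'
def report(save=None):
    s,th,f,im,w=look(save);p=np.array(s['position'])
    v=p[:2]-A;tt=np.arctan2(v[1],v[0])%(2*np.pi)
    o=json.load(open('obs.json')) if os.path.exists('obs.json') else []
    n=0 if not o else round((o[-1][1]+1.5-th)/(2*np.pi))
    o.append([s['time_s'],th+2*np.pi*n]);json.dump(o,open('obs.json','w'))
    print('t',s['time_s'],'pos',p.round(4),'tool th',round(tt,3),'r',np.hypot(*v).round(4),'knob th',round(th,3),'score',f,'force',np.round(s['force'],1),'opening',round(s['opening'],2))
    print(np.round(o,3).tolist());return o
E
python3 - <<'E'
from plan import *
report('h1')
E
```

```text
t 9.3667 pos [0.4526 0.0885 0.2258] tool th 3.035 r 0.0799 knob th 2.915 score 1150.5 force [ 0.3 -0.3  0.5] opening 0.96
[[9.367, 2.915]]
```

View pics/h1.png

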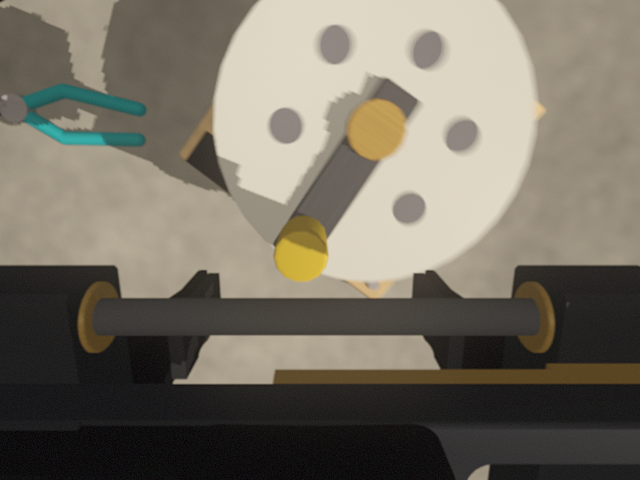

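The wrist view shows the knob's top face at (301,254), between the open fingers and a little behind the tool. I now track it call by call.

```bash
cat > track.py <<'E'
import sys
from plan import *
from scipy.optimize import least_squares
def fit():
    o=np.array(json.load(open('obs.json')));t=o[:,0]-o[0,0]
    # priors: release speed 1.94, I .0085
    f=lambda x:np.r_[(x[0]+coast(x[1],t,x[2]*.01)[0]-o[:,1])/.02,(x[1]-1.94)/.1,(x[2]-.85)/.12]
    x=least_squares(f,[o[0,1],1.94,.85]).x
    return o[0,0],x,f(x)[:len(o)]*.02
def plan(z=.225,claw=-1):
    t0,x,r=fit();tn=telemetry.read_state()['time_s'];t=tn-t0+np.arange(1,11)/12
    d,w=coast(x[1],t,x[2]*.01);print('fit',x.round(3),'res',r.round(3),'now',round(tn,3),'w',w[[0,-1]].round(2),'th end',round(x[0]+d[-1],3))
    rows(circ(x[0]+d,z),claw)
E
python3 -c "
from track import *
plan()"
```

```text
fit [2.915 1.94  0.85 ] res [0.] now 9.417 w [1.92 1.78] th end 4.557
[[[-0.029, 0.068, -0, 0, 0, 0, -1], [-0.05, 0.15, -0, 0, 0, 0, -1], [-0.059, 0.233, -0, 0, 0, 0, -1], [-0.054, 0.316, -0, 0, 0, 0, -1], [-0.037, 0.397, -0, 0, 0, 0, -1], [-0.007, 0.474, -0, 0, 0, 0, -1], [0.033, 0.544, -0, 0, 0, 0, -1], [0.083, 0.607, -0, 0, 0, 0, -1], [0.142, 0.662, -0, 0, 0, 0, -1], [0.207, 0.707, -0, 0, 0, 0, -1]]]
```

Request:
carry_out:
  deltas:
    - [[-0.029,0.068,0,0,0,0,-1],[-0.05,0.15,0,0,0,0,-1],[-0.059,0.233,0,0,0,0,-1],[-0.054,0.316,0,0,0,0,-1],[-0.037,0.397,0,0,0,0,-1],[-0.007,0.474,0,0,0,0,-1],[0.033,0.544,0,0,0,0,-1],[0.083,0.607,0,0,0,0,-1],[0.142,0.662,0,0,0,0,-1],[0.207,0.707,0,0,0,0,-1]]

```text
time_s: 10.25
position: [0.5214, 0.0002, 0.2251]
tcp_rot: [[0.933, 0.36, 0.0], [0.36, -0.933, -0.0], [0.0, 0.0, -1.0]]
force: [0.1, 0.0, 0.7]
opening: 0.998
grasp_force: 0.0
```

```bash
python3 -c "
from track import *
report('h2');plan()"
```

```text
t 10.25 pos [5.214e-01 2.000e-04 2.251e-01] tool th 4.581 r 0.0805 knob th 4.52 score 1119.5 force [0.1 0.  0.7] opening 1.0
[[9.367, 2.915], [10.25, 4.52]]
fit [2.913 1.903 0.845] res [-0.002  0.002] now 10.3 w [1.72 1.58] th end 5.991
[[[0.095, 0.043, -0, 0, 0, 0, -1], [0.169, 0.062, -0, 0, 0, 0, -1], [0.244, 0.071, -0, 0, 0, 0, -1], [0.318, 0.069, -0, 0, 0, 0, -1], [0.391, 0.057, -0, 0, 0, 0, -1], [0.461, 0.035, -0, 0, 0, 0, -1], [0.527, 0.004, -0, 0, 0, 0, -1], [0.587, -0.035, -0, 0, 0, 0, -1], [0.641, -0.082, -0, 0, 0, 0, -1], [0.688, -0.134, -0, 0, 0, 0, -1]]]
```

Request:
carry_out:
  deltas:
    - [[0.095,0.043,0,0,0,0,-1],[0.169,0.062,0,0,0,0,-1],[0.244,0.071,0,0,0,0,-1],[0.318,0.069,0,0,0,0,-1],[0.391,0.057,0,0,0,0,-1],[0.461,0.035,0,0,0,0,-1],[0.527,0.004,0,0,0,0,-1],[0.587,-0.035,0,0,0,0,-1],[0.641,-0.082,0,0,0,0,-1],[0.688,-0.134,0,0,0,0,-1]]

```text
time_s: 11.13
position: [0.6093, 0.0581, 0.2251]
tcp_rot: [[0.933, 0.361, -0.0], [0.361, -0.933, 0.0], [-0.0, -0.0, -1.0]]
force: [-0.2, -0.6, -0.6]
opening: 1.001
grasp_force: 0.0
```

```bash
python3 -c "
from track import *
report('h3');plan()"
```

```text
t 11.1333 pos [0.6093 0.0581 0.2251] tool th 6.007 r 0.0804 knob th 5.934 score 1173.5 force [-0.2 -0.6 -0.6] opening 1.0
[[9.367, 2.915], [10.25, 4.52], [11.133, 5.934]]
fit [2.92  1.883 0.784] res [ 0.005 -0.014  0.008] now 11.183 w [1.52 1.38] th end 7.233
[[[0.046, -0.07, -0, 0, 0, 0, -1], [0.075, -0.13, -0, 0, 0, 0, -1], [0.095, -0.193, -0, 0, 0, 0, -1], [0.108, -0.258, -0, 0, 0, 0, -1], [0.113, -0.323, -0, 0, 0, 0, -1], [0.109, -0.387, -0, 0, 0, 0, -1], [0.099, -0.45, -0, 0, 0, 0, -1], [0.081, -0.51, -0, 0, 0, 0, -1], [0.056, -0.567, -0, 0, 0, 0, -1], [0.025, -0.621, -0, 0, 0, 0, -1]]]
```

Request:
carry_out:
  deltas:
    - [[0.046,-0.07,0,0,0,0,-1],[0.075,-0.13,0,0,0,0,-1],[0.095,-0.193,0,0,0,0,-1],[0.108,-0.258,0,0,0,0,-1],[0.113,-0.323,0,0,0,0,-1],[0.109,-0.387,0,0,0,0,-1],[0.099,-0.45,0,0,0,0,-1],[0.081,-0.51,0,0,0,0,-1],[0.056,-0.567,0,0,0,0,-1],[0.025,-0.621,0,0,0,0,-1]]

```text
time_s: 12.02
position: [0.578, 0.1458, 0.2252]
tcp_rot: [[0.933, 0.361, -0.0], [0.361, -0.933, -0.0], [-0.0, 0.0, -1.0]]
force: [-0.3, -0.4, 0.3]
opening: 0.999
grasp_force: 0.0
```

```bash
python3 -c "
from track import *
report('h4');plan()"
```

```text
t 12.0167 pos [0.578  0.1458 0.2252] tool th 0.961 r 0.0803 knob th 0.908 score 1128.5 force [-0.3 -0.4  0.3] opening 1.0
[[9.367, 2.915], [10.25, 4.52], [11.133, 5.934], [12.017, 7.191]]
fit [2.922 1.893 0.716] res [ 0.007 -0.011 -0.002  0.006] now 12.067 w [1.32 1.17] th end 8.308
[[[-0.045, -0.06, -0, 0, 0, 0, -1], [-0.086, -0.101, -0, 0, 0, 0, -1], [-0.131, -0.137, -0, 0, 0, 0, -1], [-0.178, -0.168, -0, 0, 0, 0, -1], [-0.228, -0.194, -0, 0, 0, 0, -1], [-0.28, -0.214, -0, 0, 0, 0, -1], [-0.332, -0.228, -0, 0, 0, 0, -1], [-0.386, -0.237, -0, 0, 0, 0, -1], [-0.439, -0.24, -0, 0, 0, 0, -1], [-0.491, -0.238, -0, 0, 0, 0, -1]]]
```

Request:
carry_out:
  deltas:
    - [[-0.045,-0.06,0,0,0,0,-1],[-0.086,-0.101,0,0,0,0,-1],[-0.131,-0.137,0,0,0,0,-1],[-0.178,-0.168,0,0,0,0,-1],[-0.228,-0.194,0,0,0,0,-1],[-0.28,-0.214,0,0,0,0,-1],[-0.332,-0.228,0,0,0,0,-1],[-0.386,-0.237,0,0,0,0,-1],[-0.439,-0.24,0,0,0,0,-1],[-0.491,-0.238,0,0,0,0,-1]]

```text
time_s: 12.9
position: [0.4964, 0.1516, 0.2252]
tcp_rot: [[0.933, 0.361, -0.0], [0.361, -0.933, -0.0], [-0.0, 0.0, -1.0]]
force: [-0.8, -0.1, 0.3]
opening: 1.0
grasp_force: 0.0
```

```bash
python3 -c "
from track import *
report('h5');plan()"
```

```text
t 12.9 pos [0.4964 0.1516 0.2252] tool th 2.032 r 0.0799 knob th 1.972 score 1142.0 force [-0.8 -0.1  0.3] opening 1.0
[[9.367, 2.915], [10.25, 4.52], [11.133, 5.934], [12.017, 7.191], [12.9, 8.255]]
fit [2.919 1.912 0.659] res [ 0.004 -0.004  0.001 -0.009  0.008] now 12.95 w [1.11 0.96] th end 9.186
[[[-0.055, 0.007, -0, 0, 0, 0, -1], [-0.103, 0.019, -0, 0, 0, 0, -1], [-0.148, 0.034, -0, 0, 0, 0, -1], [-0.191, 0.053, -0, 0, 0, 0, -1], [-0.232, 0.076, -0, 0, 0, 0, -1], [-0.27, 0.101, -0, 0, 0, 0, -1], [-0.305, 0.129, -0, 0, 0, 0, -1], [-0.338, 0.16, -0, 0, 0, 0, -1], [-0.367, 0.192, -0, 0, 0, 0, -1], [-0.393, 0.227, -0, 0, 0, 0, -1]]]
```

Request:
carry_out:
  deltas:
    - [[-0.055,0.007,0,0,0,0,-1],[-0.103,0.019,0,0,0,0,-1],[-0.148,0.034,0,0,0,0,-1],[-0.191,0.053,0,0,0,0,-1],[-0.232,0.076,0,0,0,0,-1],[-0.27,0.101,0,0,0,0,-1],[-0.305,0.129,0,0,0,0,-1],[-0.338,0.16,0,0,0,0,-1],[-0.367,0.192,0,0,0,0,-1],[-0.393,0.227,0,0,0,0,-1]]

```text
time_s: 13.78
position: [0.4544, 0.0982, 0.2253]
tcp_rot: [[0.933, 0.36, 0.0], [0.36, -0.933, 0.0], [0.0, 0.0, -1.0]]
force: [0.7, 0.1, -0.1]
opening: 1.003
grasp_force: 0.0
```

```bash
python3 -c "
from track import *
report('h6');plan()"
```

```text
t 13.7833 pos [0.4544 0.0982 0.2253] tool th 2.911 r 0.0798 knob th 2.95 score 1132.5 force [ 0.7  0.1 -0.1] opening 1.0
[[9.367, 2.915], [10.25, 4.52], [11.133, 5.934], [12.017, 7.191], [12.9, 8.255], [13.783, 9.233]]
fit [2.923 1.897 0.692] res [ 0.009 -0.009 -0.005 -0.008  0.024 -0.01 ] now 13.833 w [0.96 0.82] th end 10.022
[[[-0.044, 0.077, -0, 0, 0, 0, -1], [-0.061, 0.116, -0, 0, 0, 0, -1], [-0.074, 0.155, -0, 0, 0, 0, -1], [-0.084, 0.195, -0, 0, 0, 0, -1], [-0.09, 0.234, -0, 0, 0, 0, -1], [-0.094, 0.274, -0, 0, 0, 0, -1], [-0.095, 0.313, -0, 0, 0, 0, -1], [-0.093, 0.351, -0, 0, 0, 0, -1], [-0.088, 0.388, -0, 0, 0, 0, -1], [-0.081, 0.425, -0, 0, 0, 0, -1]]]
```

Request:
carry_out:
  deltas:
    - [[-0.044,0.077,0,0,0,0,-1],[-0.061,0.116,0,0,0,0,-1],[-0.074,0.155,0,0,0,0,-1],[-0.084,0.195,0,0,0,0,-1],[-0.09,0.234,0,0,0,0,-1],[-0.094,0.274,0,0,0,0,-1],[-0.095,0.313,0,0,0,0,-1],[-0.093,0.351,0,0,0,0,-1],[-0.088,0.388,0,0,0,0,-1],[-0.081,0.425,0,0,0,0,-1]]

```text
time_s: 14.67
position: [0.4665, 0.0345, 0.2252]
tcp_rot: [[0.933, 0.36, 0.0], [0.36, -0.933, 0.0], [0.0, -0.0, -1.0]]
force: [-0.6, -0.3, 0.6]
opening: 1.0
grasp_force: 0.0
```

```bash
python3 -c "
from track import *
report('h7')
plan(z=list(np.linspace(.225,.152,8)[1:])+[.152]*3,claw=[-1]*7+[1]*3)"
```

```text
t 14.6667 pos [0.4665 0.0345 0.2252] tool th 3.748 r 0.0797 knob th 3.787 score 1113.0 force [-0.6 -0.3  0.6] opening 1.0
[[9.367, 2.915], [10.25, 4.52], [11.133, 5.934], [12.017, 7.191], [12.9, 8.255], [13.783, 9.233], [14.667, 10.071]]
fit [2.929 1.882 0.718] res [ 0.014 -0.013 -0.012 -0.012  0.028  0.008 -0.013] now 14.717 w [0.82 0.69] th end 10.738
[[[0.023, 0.074, 0.069, 0, 0, 0, -1], [0.038, 0.108, 0.139, 0, 0, 0, -1], [0.054, 0.139, 0.208, 0, 0, 0, -1], [0.072, 0.169, 0.278, 0, 0, 0, -1], [0.092, 0.197, 0.347, 0, 0, 0, -1], [0.113, 0.224, 0.417, 0, 0, 0, -1], [0.135, 0.248, 0.486, 0, 0, 0, -1], [0.158, 0.271, 0.486, 0, 0, 0, 1], [0.182, 0.292, 0.486, 0, 0, 0, 1], [0.207, 0.311, 0.486, 0, 0, 0, 1]]]
```

Request:
carry_out:
  deltas:
    - [[0.023,0.074,0.069,0,0,0,-1],[0.038,0.108,0.139,0,0,0,-1],[0.054,0.139,0.208,0,0,0,-1],[0.072,0.169,0.278,0,0,0,-1],[0.092,0.197,0.347,0,0,0,-1],[0.113,0.224,0.417,0,0,0,-1],[0.135,0.248,0.486,0,0,0,-1],[0.158,0.271,0.486,0,0,0,1],[0.182,0.292,0.486,0,0,0,1],[0.207,0.311,0.486,0,0,0,1]]

```text
time_s: 15.55
position: [0.5127, 0.0026, 0.1524]
tcp_rot: [[0.933, 0.361, 0.0], [0.361, -0.933, -0.0], [0.0, 0.0, -1.0]]
force: [0.7, -0.5, 0.6]
opening: 0.854
grasp_force: 0.0
```

```bash
python3 -c "
from track import *
t0,x,r=fit();tn=telemetry.read_state()['time_s'];th,w=coast(x[1],tn-t0+np.arange(0,8)/12,x[2]*.01)
k=np.arange(1,11);W=w[7]*np.clip(1-k/10,0,1);e=x[0]+th[7]+np.cumsum(W)/12
full=np.r_[x[0]+th[1:],e,np.full(3,e[-1])]
print(tn,full.round(3))
rows(circ(full[:10],.152),1);rows(circ(full[10:20],.152),1)"
```

```text
15.55 [10.795 10.851 10.906 10.96  11.013 11.064 11.114 11.159 11.199 11.234
 11.264 11.289 11.309 11.324 11.334 11.339 11.339 11.339 11.339 11.339]
[[[0.025, 0.017, 0, 0, 0, 0, 1], [0.051, 0.033, 0, 0, 0, 0, 1], [0.076, 0.046, 0, 0, 0, 0, 1], [0.103, 0.058, 0, 0, 0, 0, 1], [0.129, 0.069, 0, 0, 0, 0, 1], [0.155, 0.077, 0, 0, 0, 0, 1], [0.181, 0.085, 0, 0, 0, 0, 1], [0.204, 0.09, 0, 0, 0, 0, 1], [0.225, 0.094, 0, 0, 0, 0, 1], [0.243, 0.097, 0, 0, 0, 0, 1]]]
[[[0.016, 0.002, 0, 0, 0, 0, 1], [0.029, 0.003, 0, 0, 0, 0, 1], [0.04, 0.003, 0, 0, 0, 0, 1], [0.048, 0.004, 0, 0, 0, 0, 1], [0.053, 0.004, 0, 0, 0, 0, 1], [0.056, 0.004, 0, 0, 0, 0, 1], [0.056, 0.004, 0, 0, 0, 0, 1], [0.056, 0.004, 0, 0, 0, 0, 1], [0.056, 0.004, 0, 0, 0, 0, 1], [0.056, 0.004, 0, 0, 0, 0, 1]]]
```

Request:
carry_out:
  deltas:
    - [[0.025,0.017,0,0,0,0,1],[0.051,0.033,0,0,0,0,1],[0.076,0.046,0,0,0,0,1],[0.103,0.058,0,0,0,0,1],[0.129,0.069,0,0,0,0,1],[0.155,0.077,0,0,0,0,1],[0.181,0.085,0,0,0,0,1],[0.204,0.09,0,0,0,0,1],[0.225,0.094,0,0,0,0,1],[0.243,0.097,0,0,0,0,1]]

```text
time_s: 16.38
position: [0.5508, 0.0037, 0.1524]
tcp_rot: [[0.933, 0.36, -0.002], [0.36, -0.933, 0.002], [-0.001, -0.003, -1.0]]
force: [-0.7, 5.2, 4.3]
opening: 0.336
grasp_force: 30.0
```

Request:
carry_out:
  deltas:
    - [[0.016,0.002,0,0,0,0,1],[0.029,0.003,0,0,0,0,1],[0.04,0.003,0,0,0,0,1],[0.048,0.004,0,0,0,0,1],[0.053,0.004,0,0,0,0,1],[0.056,0.004,0,0,0,0,1],[0.056,0.004,0,0,0,0,1],[0.056,0.004,0,0,0,0,1],[0.056,0.004,0,0,0,0,1],[0.056,0.004,0,0,0,0,1]]

```text
time_s: 17.22
position: [0.5581, 0.0062, 0.1524]
tcp_rot: [[0.933, 0.36, -0.003], [0.36, -0.933, 0.002], [-0.002, -0.003, -1.0]]
force: [-2.1, 6.7, 3.8]
opening: 0.336
grasp_force: 30.0
```

Request:
carry_out:
  deltas:
    - [[0,-0.005,0,0,0,0,1],[0,-0.01,0,0,0,0,1],[0,-0.01,0,0,0,0,1],[0,-0.01,0,0,0,0,1],[0,-0.01,0,0,0,0,1],[0,-0.01,0,0,0,0,1],[0,-0.01,0,0,0,0,1],[0,-0.01,0,0,0,0,1],[0,-0.01,0,0,0,0,1],[0,-0.01,0,0,0,0,1]]

```text
time_s: 18.05
position: [0.5585, 0.0064, 0.1524]
tcp_rot: [[0.933, 0.36, -0.0], [0.36, -0.933, 0.001], [-0.0, -0.001, -1.0]]
force: [-1.9, 5.9, 4.2]
opening: 0.339
grasp_force: 30.0
```

Request:
carry_out:
  deltas:
    - [[0,0,0,0,0,0,-1],[0,0,0,0,0,0,-1],[0,0,0,0,0,0,-1],[0,0,0,0,0,0,-1],[0,0,0,0,0,0,-1],[0,0,0,0,0,0,-1],[0,0,0,0,0,0,-1],[0,0,0,0,0,0,-1],[0,0,0,0,0,0,-1],[0,0,0,0,0,0,-1]]

```text
time_s: 18.88
position: [0.5588, 0.0061, 0.1523]
tcp_rot: [[0.933, 0.361, 0.0], [0.361, -0.933, -0.0], [0.0, 0.0, -1.0]]
force: [-0.3, 0.1, 0.2]
opening: 0.971
grasp_force: 0.0
```

Request:
carry_out:
  deltas:
    - [[0,0,-0.06,0,0,0,-1],[0,0,-0.12,0,0,0,-1],[0,0,-0.18,0,0,0,-1],[0,0,-0.24,0,0,0,-1],[0,0,-0.3,0,0,0,-1],[0,0,-0.36,0,0,0,-1],[0,0,-0.42,0,0,0,-1],[0,0,-0.46,0,0,0,-1],[0,0,-0.49,0,0,0,-1],[0,0,-0.49,0,0,0,-1]]

```text
time_s: 19.72
position: [0.5593, 0.0061, 0.227]
tcp_rot: [[0.933, 0.36, 0.002], [0.36, -0.933, -0.0], [0.002, 0.001, -1.0]]
force: [0.1, 0.4, 0.3]
opening: 0.999
grasp_force: 0.0
```

```bash
python3 -c "
from track import *
s,th,f,im,w=look('e1');print(s['time_s'],s['position'],th,f)"
```

```text
19.7167 [0.55930854 0.00605185 0.22697644] 5.1487212933832724 1093.0
```

Request:
carry_out:
  deltas:
    - [[0,0,0,0,0,0,-1],[0,0,0,0,0,0,-1],[0,0,0,0,0,0,-1],[0,0,0,0,0,0,-1],[0,0,0,0,0,0,-1],[0,0,0,0,0,0,-1],[0,0,0,0,0,0,-1],[0,0,0,0,0,0,-1],[0,0,0,0,0,0,-1],[0,0,0,0,0,0,-1]]

```text
time_s: 20.6
position: [0.5587, 0.0061, 0.2258]
tcp_rot: [[0.933, 0.36, 0.0], [0.36, -0.933, 0.0], [0.0, -0.0, -1.0]]
force: [-0.4, 0.0, 0.4]
opening: 0.999
grasp_force: 0.0
```

```bash
python3 -c "
from track import *
s,th,f,im,w=look('e2');print(s['time_s'],s['position'],th,f,s['force'])
a=cv2.imread('pics/e1.png').astype(int);print('knob/bar area change',np.abs(a-im)[0:260].mean(),cv2.phaseCorrelate(a[0:255].mean(2),im[0:255].astype(float).mean(2)))
t=capture('top')[:,:,::-1];o=cv2.imread('pics/top0.png');cv2.imwrite('pics/top1.png',t)"
```

```text
20.6 [0.55872296 0.0061483  0.22582584] 5.1487212933832724 1112.5 [-0.36994633  0.02692624  0.43138605]
knob/bar area change 2.6704827724358973 ((0.1396111204302315, -1.142307262362607), 0.8105742234800127)
```

View pics/top1.png

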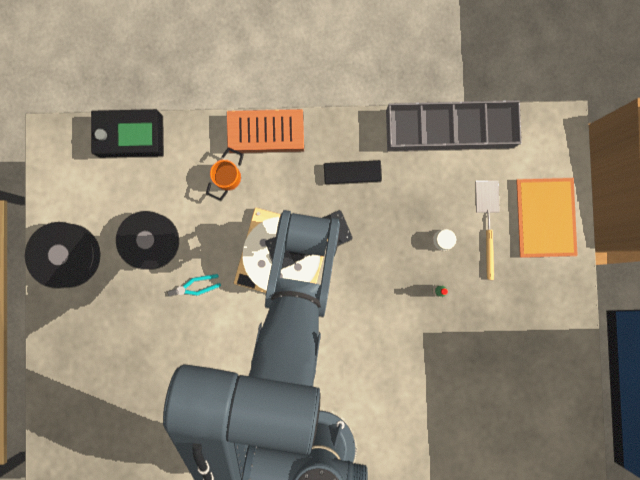

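The top view shows every bystander where it was: nippers (198,285), glue (442,291), jar (444,240), pot (225,175). The wrist fit gives the same knob angle twice, 0.9 s apart, so the spool is at rest and I hand in.

```bash
python3 -c "
from rig import job;print(job.hand_in())"
```

```text
the job is handed in; nothing more can be done
None
```

Job handed in at about 20.7 s: I drove the spool anticlockwise at about 2.1 rad/s and let go, hovered over the coasting knob for about 5.4 s, then caught it, stopped it and released it; it stayed at rest and nothing else on the table had moved.

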